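Load a flanged stub into the welding nest and lock it in

TASK

Load the flanged tube stub into the welding nest on the bench: swing the yellow keeper clear of the nest's mouth, slide the flange flat under the blue lips with the notch in its rim leading, until the notch sits over the brass key and the flange is fully home against the back of the pocket, then swing the keeper fully shut behind it. Leave the other things on the bench where they stand.

Things in the scene. Friction and masses are not known exactly. Their poses are not given: they have to be found in the camera images.
- flange_center (a point): Loose aluminium flanged stub, about 0.55 kg, upright: round flange 120 mm across, 14 mm thick, with four bolt holes and an upright tube, 48 mm outside diameter, up to 80 mm above the underside (grip the tube from above, any yaw). A weld ring round the tube's foot ends 18 mm up. This point: on the tube's axis, 40 mm above the underside. +x points through the notch in the flange's rim, z up.
- flange_notch (a point): Middle of the notch in the flange's rim, 53 mm from the tube's axis along the flange's +x, 7 mm above the underside. The notch is 14 mm deep, 24 mm wide at the rim, 14 mm wide at its floor; a short red paint line on the flange points to it.
- fixture: Welding nest, fixed. Origin on the bench top, right under the seated flange's axis; +x points into the pocket (way of loading), z up. Dark base plate 10 mm thick, x -180 to 95, y -100 to 104 mm. Pocket open to -x, side walls at y = +/-62 mm, flared to +/-71 at its mouth (x = -40), back wall at x = 59 mm. Seated, the flange lies on the plate, its axis over this origin, its +x along this +x.
- lip (a point): Point on the lower inner edge of one of the two blue side lips. The lips overhang the pocket's sides in to y = +/-46 mm and its back out to x = 44 mm (nest frame); underside 27 mm, top 35 mm above the bench, screw heads 6 mm more. So the flange cannot be lowered in: it is slid in lying on the plate, with 3 mm to spare under the lips.
- apron (a point): Middle of the bare apron of the base plate before the pocket's mouth, on the plate's top (10 mm above the bench), 118 mm from the seated axis along the nest's -x. A flange set down here, tube axis over this point, is clear of the lips and can then be slid along the nest's +x into the pocket.
- key_tip (a point): Top front edge of the brass key on the middle of the pocket's back wall (x = 49 mm in the nest's frame, 25 mm above the bench). The key is 8 mm wide at its tip, 14 mm at the wall, 10 mm long, 15 mm high, and seen through a gap in the back lip between two yellow lines. The flange's notch fits over it; with the notch elsewhere the flange stops 11 mm short of home.
- keeper (a joint): Yellow bar, 16 mm wide, 12 mm high, on the base plate, that turns about an upright pivot; red handle. 0 rad: fully shut, across the mouth along the nest's -y, 2 mm behind a seated flange's rim. Grows as it swings away from the pocket (clockwise from above); 1.57: bar along the nest's -x, clear of the flange's way; in the way below about 1.4; stops at 1.7. Stays where left; 2 to 3 N moves it.
- keeper_grip (a point): Middle of the keeper's upright red handle: a round grip 21 mm in diameter, 72 mm from the pivot. This point is 56 mm above the bench; the handle's top is 74 mm, its grip's lower end 32 mm above the bench. The bar ends 28 mm beyond the handle.
- keeper_pivot (a point): Point on the keeper's upright pivot axis, 56 mm above the bench (fixed to the nest, at x = -70, y = 84 mm in its frame). The pivot screw itself ends 29 mm above the bench.
- tape_measure: Bystander: yellow tape measure standing on edge, 34 x 84 mm, 64 mm high. Origin: centre of its underside.
- spray_can: Bystander: upright white and red spray can with a yellow cap, the one that stands near the robot (not the one at the back of the bench), 67 mm in diameter, 225 mm high. Origin: centre of its underside.
- blank: Bystander: loose round pipe flange without a tube, lying flat, 90 mm in diameter, 16 mm high. Origin: centre of its underside.
- tee: Bystander: grey pipe tee lying beside the nest, 52 x 60 mm, 36 mm high. Origin: centre of its underside.
- magnet: Bystander: red welding magnet lying flat beside the nest, 83 x 90 mm, 14 mm high. Origin: centre of its underside.
- rod_box: Bystander: flat red electrode box lying behind the nest, 32 x 165 mm, 17 mm high. Origin: centre of its underside.
There are look-alikes about, which are no part of the job. There is more than one size of the part that bears flange_center; the job needs the larger.

How it is judged:
On the way, in this order (a step that is already met when the one before it is completed fails the run):
1. the keeper is swung clear of the nest's mouth (value of joint keeper above 1.3 rad), for 0.2 s.
2. the flange is fully home in the pocket, under the lips, its notch over the key (x of flange_center in the frame of fixture between -0.004 and 0.004 m and y of flange_center in the frame of fixture between -0.005 and 0.005 m and z of flange_center in the frame of fixture between 0.046 and 0.055 m and y of flange_notch in the frame of fixture between -0.007 and 0.007 m and x of flange_notch in the frame of fixture above 0.046 m and angle between flange_center's own z axis and vertical below 0.05 rad), for 0.2 s.
At the end, for the whole second after the job is handed in: The flange lies flat under the lips, its axis within 4 mm (along the pocket) and 5 mm (across) of the seated place, its notch within 7 mm of the key's middle line, and stays there; the keeper is shut (joint below 0.1 rad) (all of step 2 and value of joint keeper below 0.1 rad and velocity of joint keeper between -0.1 and 0.1 rad/s); the robot touches nothing.
It fails at once if a bystander (tape measure, near spray can, blank flange, pipe tee, magnet or electrode box) is moved by more than 30 mm or tipped over (distance of any of tape_measure, spray_can, blank, tee, magnet, rod_box from where it was at the start of the episode above 0.03 m or angle between any of tape_measure, spray_can, blank, tee, magnet, rod_box's own z axis and vertical above 0.4 rad).
It also fails if it takes over 72 s, if anything falls off the work surface, if the arm or the gripper's body presses on something with over 40 N, if the wrist force passes 120 N, or if a joint passes its speed limit or range.

ROBOT

A 6-joint arm with a two-finger parallel gripper is mounted at the origin on a cart in front of the work surface, level with it; the furniture and walls round the work are solid. World frame = base frame: x ahead of the robot, y to its left, z up, the work surface at z = 0. Lengths are in m, angles in rad, forces in N, time in s.
With the tool pointing down it reaches from about 0.25 to 0.8 m from the base axis. Payload 8.5 kg.
Tool frame: the origin (TCP) lies at the very end of the fingers, on their centre line; the grasp point (between the pads) lies arm.grip_depth behind it (arm.grip_depth is the distance from the TCP to the grasp point, in m); z points along the fingers, y is the line along which they close (so a half turn about z gives the same grasp; the last joint's range is limited). The gripper opens to 85 mm and grips with 20 to 120 N. Pads are 22 mm wide; open, the fingers measure 114 mm over their backs; the gripper's body (76 mm by 85 mm) begins 54 mm behind the grasp point. The pads swing forward as they close: fully open they stand 13 mm farther back than shut.
Start: joints at [1.255, 0.238, -0.013, 1.319, 0, 1.571], TCP at [0.163, 0.499, 0.231] pointing down, gripper open.
Joint ranges: [-2.66, 2.66], [-1.03, 1.9], [-1.14, 1.46], [-1.82, 2.27], [-1.45, 1.34], [-3.14, 3.14]. Speed limits (rad/s): [2.22, 2.22, 2.79, 3.14, 3.14, 3.14].

INTERFACE

Orientations are given as a rotation vector (axis times angle).
In Python, from cell import arm, grab_frame, camera_model, spotter gives the robot as it stands.
- The arm moves only by the tool servo_tool, never from a script. Its argument "increments" is a list of rows, each an object of numbers: "gripper": the finger opening in m, from 0 to 0.0854; "dx", "dy", "dz": the shift along the tool's x, y, z in m; "turn": the turn about the tool's z in rad. In form: [{"gripper": .., "dx": .., "dy": .., "dz": .., "turn": ..}, ...]. A call has 1 to 8 rows; each row is the pose to reach, as a shift and turn from the pose commanded when the call began, along the tool's axes at that moment; what a row does not reach only later rows make up. A row lasts 1/10 s, in which the tool goes at most 50 mm and 8.59 degrees, less where a joint would pass 70% of its speed; a pose out of reach is approached as far as the arm can. A call with a gripper value outside its range is refused whole. The fingers move at their own pace and stop on an object; "force" is the grip in N (left out, the last holds). Time passes only in rows, so rows that repeat a pose let the fingers close. It gives the time, the measured TCP pose, the force, the opening and the grip force at its end, in the units of the state.
- arm.get_obs(): the state, without advancing time (a new reading comes with each control period).
- grab_frame(name): name is "scene" or "top" or "wrist"; returns (picture, depth): 480x640x3 uint8, blue, green, red; 480x640 float32, m along the optical axis (not along the pixel's ray), 0 where there is no reading.
- camera_model(name): a dict with "fov_y" (degrees; the focal length in pixels is half the picture's height over the tangent of half this angle, whatever the lens; pixels are square), "cx", "cy" (the principal point, pixels), "xyz" and "orientation" of the camera in the world; the wrist camera has in their place "mount" (4x4, takes a point from camera to tool coordinates, whose origin is the TCP and whose axes are the flange's). Camera axes: x right, y down, z forward; pixel columns grow to the right and rows downward; lengths in m; the calibration is good to about 2 mm. A picture is of the moment at which its call begins: read the wrist's pose just before it. camera_model takes no time and is no camera call.
- arm.close_job(): hands the job in; it is judged then, once.
Trained networks look in the newest picture that a camera, given by its name, has taken for a name from the list of things; names that differ only in an ending like _2 or _b are one class to them, and where a whole thing is asked for, a point or a joint stands for the part that bears it (a point fixed in the world has none). Each returns a list of dicts, best first, with "score" (0 to 1); they miss things now and then, are a little off and sometimes report something else, mostly with a low value. They report only what shows in the picture. A call takes as long as a camera call. They do not tell look-alikes from the thing itself.
- spotter.find_in(camera, query): "point" ([column, row] in pixels, amid what is visible of it).
- spotter.regions_of(camera, query): "mask" (480x640 bool, what is visible of it) and "point" ([column, row] in pixels, amid what is visible of it).
- spotter.landmark_of(camera, query): "point" ([column, row] in pixels: a listed point, or the origin of a listed thing).
The state is a dict: "time_s": time; "joint_pos": joint angles; "qvel": joint speeds; "effort": joint torques, N m; "position": TCP position; "tool_rot": TCP orientation; "wrist_force": force on the tool from outside, world axes, zero at the start; "ft_torque": the same for the moment, N m; "grip_width": opening from 0.0 (shut) to 1.0 (fully open); "grasp_force": force on a finger pad.
Only numpy, scipy, OpenCV 4.12 (cv2) and the standard library are available. Lean on these libraries where they do the work, as an engineer would, in place of code of your own. Each camera call takes 0.05 s, during which the arm holds its last target. There are 200 camera calls.

## Working session

There is one attempt and no reset: what is moved stays moved. The work goes in short steps, Python scripts to look and compute and a tool call to move; the robot and the scene stay as the last step left them, time stands still between calls to the robot, and variables do not carry over. Pictures are saved under pics/ and viewed, at most 10 in all, crops included, and the job is handed in when it is done.

Besides the shell and the picture viewer there is one more tool, called after ">>>" in YAML: its name, and indented under it one key for each argument. servo_tool: Moves the arm, as the interface text tells. Its arguments: {"type":"object","properties":{"increments":{"type":"array"},"force":{"type":"number"}},"required":["increments"]}

```bash
mkdir -p pics; ls
cat > h.py <<'E'
import numpy as np, cv2
from scipy.spatial.transform import Rotation as R
from cell import arm, grab_frame, camera_model, spotter
def pose(name):
    m=camera_model(name); f=240/np.tan(np.radians(m["fov_y"])/2)
    if "mount" in m:
        o=arm.get_obs(); T=np.eye(4); T[:3,:3]=R.from_rotvec(o["tool_rot"]).as_matrix(); T[:3,3]=o["position"]
        T=T@np.array(m["mount"])
    else:
        T=np.eye(4); q=np.array(m["orientation"]); T[:3,:3]=q if q.shape==(3,3) else R.from_rotvec(q).as_matrix(); T[:3,3]=m["xyz"]
    return m,f,T
def ray(name,p,P=None):
    m,f,T=P or pose(name)
    d=T[:3,:3]@np.array([(p[0]-m["cx"])/f,(p[1]-m["cy"])/f,1.]); return T[:3,3],d
def at_z(name,p,z,P=None):
    o,d=ray(name,p,P); return o+d*(z-o[2])/d[2]
def cloud(name,depth,P=None):
    m,f,T=P or pose(name)
    v,u=np.mgrid[:480,:640]; c=np.stack([(u-m["cx"])/f*depth,(v-m["cy"])/f*depth,depth],-1)
    return c@T[:3,:3].T+T[:3,3]
E
python3 - <<'E'
from h import *
for n in("scene","top"):
    print(camera_model(n)); im,d=grab_frame(n); cv2.imwrite(f"pics/{n}0.png",im); np.save(n+"0.npy",d)
    for q,z in(("flange_center",.04),("flange_notch",.007),("fixture",0),("apron",.01),("key_tip",.025),("keeper_grip",.056),("keeper_pivot",.056),("tape_measure",0),("spray_can",0),("blank",0),("tee",0),("magnet",0),("rod_box",0)):
        for r in spotter.landmark_of(n,q)[:3]: print(n,q,np.round(r["score"],2),np.round(r["point"],1),np.round(at_z(n,r["point"],z),3))
print(camera_model("wrist")); print(arm.get_obs(),arm.grip_depth)
E
```

```text
pics
{'fov_y': 49.52899181270162, 'cx': 316.87787046273394, 'cy': 236.18019607497817, 'xyz': array([ 0.16403824, -0.79596559,  0.88565795]), 'orientation': array([-2.28252579,  0.55633925, -0.26270262])}
scene flange_center 0.67 [235.1 223.8] [0.435 0.104 0.04 ]
scene flange_center 0.6 [303.6 184.1] [0.652 0.168 0.04 ]
scene flange_notch 0.97 [227.  248.8] [0.397 0.066 0.007]
scene flange_notch 0.75 [301.2 198.3] [0.638 0.154 0.007]
scene fixture 0.71 [375.4 339.5] [ 0.575 -0.31   0.   ]
scene apron 0.66 [318.7 318.8] [ 0.493 -0.217  0.01 ]
scene key_tip 0.79 [401.4 341.2] [ 0.607 -0.35   0.025]
scene key_tip 0.58 [227.5 249.7] [0.392 0.045 0.025]
scene keeper_grip 0.8 [331.5 291.1] [ 0.533 -0.197  0.056]
scene keeper_grip 0.59 [359.5 282.2] [ 0.597 -0.202  0.056]
scene keeper_pivot 0.68 [355.7 282.2] [ 0.59  -0.198  0.056]
scene tape_measure 0.89 [213.3 197.7] [0.434 0.268 0.   ]
scene spray_can 0.9 [262.9 202.7] [0.544 0.191 0.   ]
scene blank 0.63 [313.6 224.7] [0.623 0.055 0.   ]
scene blank 0.25 [342.8 397.4] [ 0.451 -0.391 -0.   ]
scene tee 0.96 [341.2 398. ] [ 0.448 -0.391  0.
[... 1930 characters left out ...]
00000e+00]])}
{'time_s': 1.4, 'joint_pos': array([ 1.25499877e+00,  2.38178377e-01, -1.34904422e-02,  1.31919791e+00,
       -3.38123499e-05,  1.57078912e+00]), 'qvel': array([-0.00047832, -0.0004768 , -0.00101779,  0.0002165 ,  0.00201389,
       -0.00050402]), 'effort': array([-5.00901049e-03, -5.38587642e+01,  3.46688497e+01,  3.19300132e-03,
       -2.53521712e-04,  7.69012502e-06]), 'position': array([0.16304948, 0.49899798, 0.2312913 ]), 'tool_rot': array([ 4.93980249e-01,  3.10249056e+00, -1.17565411e-04]), 'wrist_force': array([0.27165536, 0.53725889, 0.08441719]), 'ft_torque': array([ 0.04491988, -0.01799604, -0.02670473]), 'grasp_force': 0.0, 'grip_width': 1.002047204842046} 0.0187
```

Run:
```python
from h import *
im=cv2.imread("pics/top0.png"); cv2.imwrite("pics/topc.png",cv2.resize(im[160:360,140:500],(800,444),interpolation=cv2.INTER_CUBIC))
```

```text
(no output)
```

View pics/topc.png

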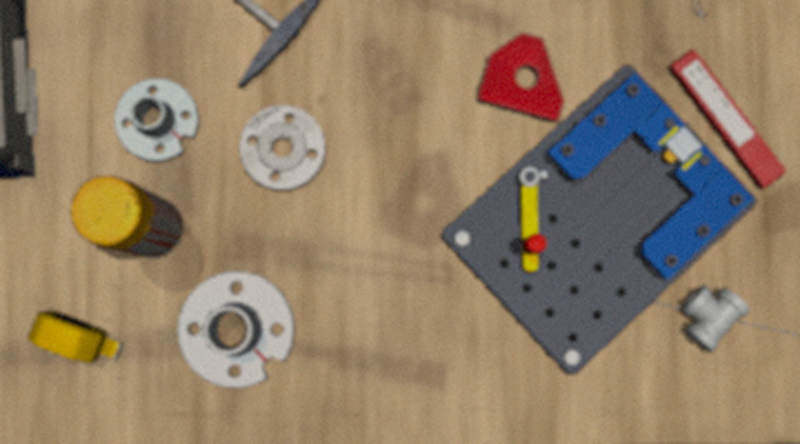

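View pics/scene0.png

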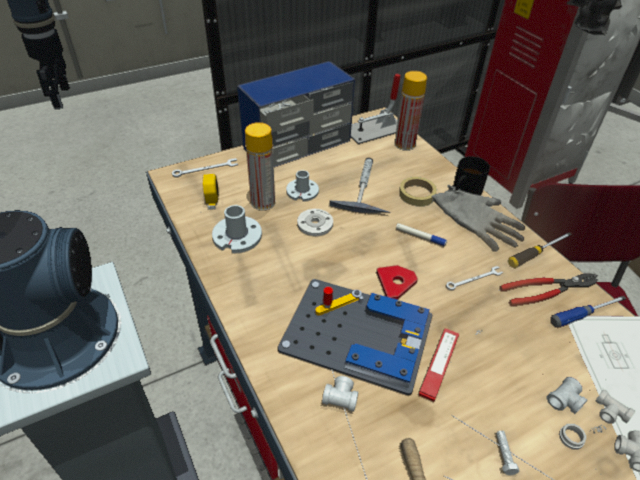

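The top picture shows two flanged stubs: one at (246,311), about 120 mm across, and one at (208,211), clearly smaller. The larger at (246,311) is the one meant, and the enlarged top crop confirms it: bigger flange, with the red line towards the notch at (265,322). The nest is at (425,248). The keeper is about half shut, with its pivot at (378,238) and its handle at (380,267).

Next I move the wrist camera over the nest.

```bash
cat >> h.py <<'E'
def goal(x,y,z,yaw=None):
    o=arm.get_obs(); M=R.from_rotvec(o["tool_rot"]).as_matrix(); d=M.T@(np.array([x,y,z])-o["position"])
    cur=np.degrees(np.arctan2(M[1,0],M[0,0])); t=0 if yaw is None else -((yaw-cur+180)%360-180)
    print("inc",np.round(d,4),"turn",round(np.radians(t),4),"yaw now",round(cur,2),"t",o["time_s"],"pos",np.round(o["position"],4),"q",np.round(o["joint_pos"],2))
E
python3 -c "
from h import *
goal(.53,-.24,.25,37.3)"
```

```text
inc [-0.5783 -0.5885 -0.0186] turn 2.1748 yaw now 161.91 t 1.4 pos [0.163  0.499  0.2313] q [ 1.25  0.24 -0.01  1.32 -0.    1.57]
```

>>> servo_tool:
  increments:
    - {"dx": -0.578,"dy": -0.588,"dz": -0.019,"turn": 2.175}
    - {"dx": -0.578,"dy": -0.588,"dz": -0.019,"turn": 2.175}
    - {"dx": -0.578,"dy": -0.588,"dz": -0.019,"turn": 2.175}
    - {"dx": -0.578,"dy": -0.588,"dz": -0.019,"turn": 2.175}
    - {"dx": -0.578,"dy": -0.588,"dz": -0.019,"turn": 2.175}
    - {"dx": -0.578,"dy": -0.588,"dz": -0.019,"turn": 2.175}
    - {"dx": -0.578,"dy": -0.588,"dz": -0.019,"turn": 2.175}
    - {"dx": -0.578,"dy": -0.588,"dz": -0.019,"turn": 2.175}

```text
validation failed for argument at $.in...
```

```bash
python3 -c "
from h import *
goal(.53,-.24,.25,37.3)"
```

```text
inc [-0.5783 -0.5885 -0.0186] turn 2.1748 yaw now 161.91 t 1.4 pos [0.163  0.499  0.2313] q [ 1.25  0.24 -0.01  1.32 -0.    1.57]
```

>>> servo_tool:
  increments:
    - {"gripper": 0.05,"dx": -0.04,"dy": -0.03,"dz": 0,"turn": 0.1}

```text
time_s: 1.5
position: [0.1906, 0.461, 0.2307]
tool_rot: [-0.643, -3.074, -0.002]
wrist_force: [2.1, -0.2, 0.3]
grip_width: 0.861
grasp_force: 0.0
```

>>> servo_tool:
  increments:
    - {"gripper": 0.05,"dx": -0.48,"dy": -0.6,"dz": -0.019,"turn": 2.075}
    - {"gripper": 0.05,"dx": -0.48,"dy": -0.6,"dz": -0.019,"turn": 2.075}
    - {"gripper": 0.05,"dx": -0.48,"dy": -0.6,"dz": -0.019,"turn": 2.075}
    - {"gripper": 0.05,"dx": -0.48,"dy": -0.6,"dz": -0.019,"turn": 2.075}
    - {"gripper": 0.05,"dx": -0.48,"dy": -0.6,"dz": -0.019,"turn": 2.075}
    - {"gripper": 0.05,"dx": -0.48,"dy": -0.6,"dz": -0.019,"turn": 2.075}
    - {"gripper": 0.05,"dx": -0.48,"dy": -0.6,"dz": -0.019,"turn": 2.075}
    - {"gripper": 0.05,"dx": -0.48,"dy": -0.6,"dz": -0.019,"turn": 2.075}

```text
time_s: 2.3
position: [0.2935, 0.0727, 0.2416]
tool_rot: [2.266, 2.174, 0.002]
wrist_force: [3.0, 1.1, -0.3]
grip_width: 0.584
grasp_force: 0.0
```

```bash
python3 -c "
from h import *
goal(.53,-.24,.25,37.3)"
```

```text
inc [-0.3026  0.2492 -0.0082] turn 0.8785 yaw now 87.63 t 2.3 pos [0.2935 0.0727 0.2416] q [ 0.24 -0.16 -0.4   1.32 -0.    1.85]
```

>>> servo_tool:
  increments:
    - {"gripper": 0.05,"dx": -0.303,"dy": 0.249,"dz": -0.008,"turn": 0.878}
    - {"gripper": 0.05,"dx": -0.303,"dy": 0.249,"dz": -0.008,"turn": 0.878}
    - {"gripper": 0.05,"dx": -0.303,"dy": 0.249,"dz": -0.008,"turn": 0.878}
    - {"gripper": 0.05,"dx": -0.303,"dy": 0.249,"dz": -0.008,"turn": 0.878}
    - {"gripper": 0.05,"dx": -0.303,"dy": 0.249,"dz": -0.008,"turn": 0.878}
    - {"gripper": 0.05,"dx": -0.303,"dy": 0.249,"dz": -0.008,"turn": 0.878}
    - {"gripper": 0.05,"dx": -0.303,"dy": 0.249,"dz": -0.008,"turn": 0.878}
    - {"gripper": 0.05,"dx": -0.303,"dy": 0.249,"dz": -0.008,"turn": 0.878}

```text
time_s: 3.1
position: [0.5327, -0.2396, 0.2488]
tool_rot: [2.974, 1.012, 0.0]
wrist_force: [0.3, 0.7, -0.0]
grip_width: 0.585
grasp_force: 0.0
```

>>> servo_tool:
  increments:
    - {"gripper": 0.05,"dx": 0,"dy": 0,"dz": 0,"turn": 0}
    - {"gripper": 0.05,"dx": 0,"dy": 0,"dz": 0,"turn": 0}

```text
time_s: 3.3
position: [0.5316, -0.2377, 0.2482]
tool_rot: [-2.973, -1.011, 0.002]
wrist_force: [-0.5, 0.1, 0.2]
grip_width: 0.583
grasp_force: 0.0
```

Run:
```python
from h import *
goal(.53,-.24,.25,37.3); n="wrist"; P=pose(n)
im,d=grab_frame(n); cv2.imwrite("pics/w1.png",im); np.save("w1.npy",d); np.save("w1T.npy",P[2])
for q,z in(("fixture",0),("apron",.01),("key_tip",.025),("lip",.027),("keeper_grip",.056),("keeper_pivot",.056)):
    for r in spotter.landmark_of(n,q)[:3]: print(q,np.round(r["score"],2),np.round(r["point"],1),np.round(at_z(n,r["point"],z,P),4))
```

```text
inc [-0.0026  0.0008 -0.0018] turn 0.0048 yaw now 37.57 t 3.3 pos [ 0.5316 -0.2377  0.2482] q [-0.42  0.34  0.17  1.4   0.    2.07]
fixture 0.64 [404.  218.1] [ 0.5774 -0.3127  0.    ]
apron 0.98 [281.2 224.1] [ 0.5029 -0.2219  0.01  ]
key_tip 0.95 [461.3 215.8] [ 0.6108 -0.3448  0.025 ]
lip 0.63 [431.4 164.7] [ 0.628  -0.2929  0.027 ]
keeper_grip 0.92 [270.2 202.7] [ 0.5217 -0.2014  0.056 ]
keeper_pivot 0.9 [324.1 127.3] [ 0.5951 -0.2     0.056 ]
keeper_pivot 0.17 [431.9 162.6] [ 0.626  -0.2846  0.056 ]
```

View pics/w1.png

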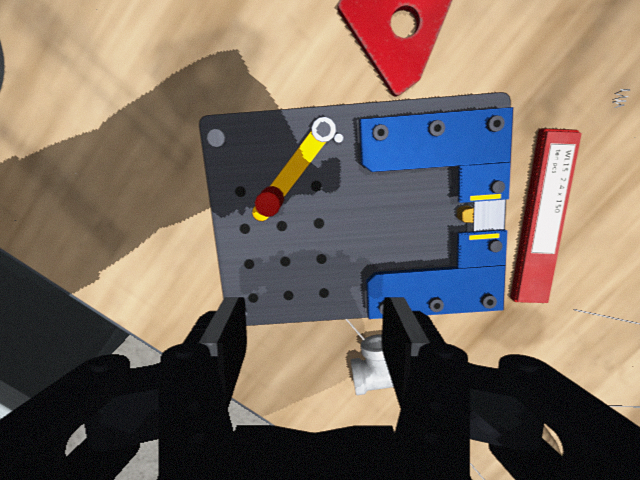

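The wrist view shows the keeper pivot at (324,128), its handle at (268,202), the U-shaped blue lips with the mouth to the left, and the key between yellow lines at (465,215). Now I fit the nest pose from the edges of the lip tops.

```bash
cat > fit.py <<'E'
from h import *
from scipy.optimize import minimize, least_squares
n="wrist"; im=cv2.imread("pics/w1.png"); d=np.load("w1.npy"); T=np.load("w1T.npy"); m,f,_=pose(n); P=(m,f,T)
lm=[((404,218.1),(0,0),0),((281.2,224.1),(-.118,0),.01),((461.3,215.8),(.049,0),.025),((324.1,127.3),(-.07,.084),.056)]
W=np.array([at_z(n,p,z,P)[:2] for p,_,z in lm]); L=np.array([l for _,l,_ in lm])
def tr(p,L): c,s=np.cos(p[2]),np.sin(p[2]); return L@np.array([[c,s],[-s,c]])+p[:2]
r=least_squares(lambda p:(tr(p,L)-W).ravel(),[.57,-.31,-.92]); print(r.x,np.degrees(r.x[2]),np.round(r.fun*1e3,1))
C=cloud(n,d,P); hsv=cv2.cvtColor(im,cv2.COLOR_BGR2HSV)
blue=(hsv[...,0]>100)&(hsv[...,0]<125)&(hsv[...,1]>120)
print("blue",blue.sum(),"z pct",np.percentile(C[blue][:,2],[5,25,50,75,95]))
base=(np.abs(C[...,2]-.01)<.003)&(hsv[...,1]<110)&(hsv[...,2]<140)
print("base z",np.median(C[base][:,2]))
# project rays to lip-top plane; top-surface pixels by depth
v,u=np.nonzero(blue&(np.abs(C[...,2]-np.percentile(C[blue][:,2],60))<.004))
o=T[:3,3]; dd=np.stack([(u-m["cx"])/f,(v-m["cy"])/f,np.ones(len(u))],-1)@T[:3,:3].T
Q=(o+dd*((.035-o[2])/dd[:,2])[:,None])[:,:2]
p=r.x.copy()
for it in range(4):
    c,s=np.cos(p[2]),np.sin(p[2]); N=(Q-p[:2])@np.array([[c,-s],[s,c]])
    xb=np.arange(-.032,.036,.004); A=[];B=[];E=[]
    for x in xb:
        k=N[np.abs(N[:,0]-x)<.002,1]
        if (k>0.02).any(): A.append((x,k[k>.02].min(),k.max()))
        if (k<-0.02).any(): B.append((x,k[k<-.02].max(),k.min()))
    for y in np.r_[np.arange(-.042,-.02,.003),np.arange(.022,.043,.003)]:
        k=N[(np.abs(N[:,1]-y)<.0015)&(N[:,0]>.02),0]
        if len(k): E.append((y,k.min()))
    A,B,E=map(np.array,(A,B,E)); sl=[np.polyfit(A[:,0],A[:,1],1)[0],np.polyfit(B[:,0],B[:,1],1)[0]]
    a,b,e=np.median(A[:,1]),np.median(B[:,1]),np.median(E[:,1])
    print("inner y",a,b,"outer",np.median(A[:,2]),np.median(B[:,2]),"back",e,"slopes",np.round(sl,4))
    p[2]+=np.mean(sl); sh=np.array([e-.044,(a+b)/2]); c,s=np.cos(p[2]),np.sin(p[2]); p[:2]+=np.array([[c,-s],[s,c]])@sh
print("pose",np.round(p,4),np.degrees(p[2]))
g=at_z(n,(270.2,202.7),.056,P); pv=tr(p,np.array([[-.07,.084]]))[0]; print("grip",g,"pivot",pv,np.hypot(*(g[:2]-pv)),"ang",np.degrees(np.arctan2(*(g[:2]-pv)[::-1])))
E
python3 fit.py
```

```text
[ 0.5787381  -0.30979377 -0.84939445] -48.66671704265073 [ 1.3  2.9 -2.1  0.7  0.3 -1.8  0.5 -1.8]
blue 22151 z pct [0.03365894 0.03471189 0.03544914 0.29837507 0.33253119]
base z 0.010065227285501799
inner y 0.04685167652613395 -0.0445565412740574 outer 0.09029039921485202 -0.08568742490151114 back 0.04215630170030005 slopes [0.0038 0.0065]
inner y 0.045602715962924235 -0.04561511051467099 outer 0.08919328754220095 -0.08574457076803899 back 0.044130016925840496 slopes [0.0003 0.0019]
inner y 0.045624865206216315 -0.045590537749421456 outer 0.08922334627703148 -0.08574867916679908 back 0.04403540119654805 slopes [-0.0007  0.0008]
inner y 0.045635834150360544 -0.04560745247728151 outer 0.08920650408230722 -0.08576597861403074 back 0.044000474996230034 slopes [0.0003 0.0007]
pose [ 0.5785 -0.3078 -0.8426] -48.27803454188699
grip [ 0.52167318 -0.20137332  0.056     ] pivot [ 0.59461023 -0.19961027] 0.07295835276342334 ang -178.61530733847277
```

```bash
python3 -c "
from h import *
goal(.5226,-.2014,.04,41.7)"
```

```text
inc [ 0.0144 -0.0332  0.2098] turn -0.0699 yaw now 37.7 t 3.65 pos [ 0.5314 -0.2364  0.2498] q [-0.42  0.33  0.17  1.4  -0.    2.07]
```

>>> servo_tool:
  increments:
    - {"gripper": 0.05,"dx": 0.014,"dy": -0.033,"dz": 0.02,"turn": -0.07}
    - {"gripper": 0.05,"dx": 0.014,"dy": -0.033,"dz": 0.06,"turn": -0.07}
    - {"gripper": 0.05,"dx": 0.014,"dy": -0.033,"dz": 0.1,"turn": -0.07}
    - {"gripper": 0.05,"dx": 0.014,"dy": -0.033,"dz": 0.14,"turn": -0.07}
    - {"gripper": 0.05,"dx": 0.014,"dy": -0.033,"dz": 0.18,"turn": -0.07}
    - {"gripper": 0.05,"dx": 0.014,"dy": -0.033,"dz": 0.21,"turn": -0.07}
    - {"gripper": 0.05,"dx": 0.014,"dy": -0.033,"dz": 0.21,"turn": -0.07}

```text
time_s: 4.35
position: [0.5197, -0.2011, 0.0359]
tool_rot: [-2.932, -1.116, 0.008]
wrist_force: [-0.4, -0.0, -0.6]
grip_width: 0.58
grasp_force: 0.0
```

>>> servo_tool:
  force: 30
  increments:
    - {"gripper": 0.01,"dx": 0,"dy": 0,"dz": 0,"turn": 0}
    - {"gripper": 0.01,"dx": 0,"dy": 0,"dz": 0,"turn": 0}
    - {"gripper": 0.01,"dx": 0,"dy": 0,"dz": 0,"turn": 0}
    - {"gripper": 0.01,"dx": 0,"dy": 0,"dz": 0,"turn": 0}
    - {"gripper": 0.01,"dx": 0,"dy": 0,"dz": 0,"turn": 0}
    - {"gripper": 0.01,"dx": 0,"dy": 0,"dz": 0,"turn": 0}

```text
time_s: 4.95
position: [0.5223, -0.2024, 0.041]
tool_rot: [2.936, 1.117, 0.001]
wrist_force: [-6.0, 2.1, 2.7]
grip_width: 0.226
grasp_force: 29.4
```

```bash
cat >> h.py <<'E'
NP=np.array([.5785,-.3078]); NA=np.radians(-48.278)
U=np.array([np.cos(NA),np.sin(NA)]); V=np.array([-U[1],U[0]])
def nest(x,y): return NP+x*U+y*V
def tonest(p): q=np.array(p)[:2]-NP; return np.array([q@U,q@V])
def arc(qs):
    o=arm.get_obs(); M=R.from_rotvec(o["tool_rot"]).as_matrix(); pv=nest(-.07,.084)
    print("now nest",tonest(o["position"]))
    for q in qs:
        a=NA-np.pi/2-q; g=pv+.072*np.array([np.cos(a),np.sin(a)])
        print(q,np.round(M.T@(np.r_[g,o["position"][2]]-o["position"]),4))
E
python3 -c "
from h import *
goal(.5226,-.2014,.04,41.7); arc([.704,.8,.95,1.1,1.25,1.4,1.55,1.6])"
```

```text
inc [ 0.0009 -0.0005  0.001 ] turn -0.0006 yaw now 41.66 t 4.95 pos [ 0.5223 -0.2024  0.041 ] q [-0.37  0.43 -0.26  0.89 -0.    2.04]
now nest [-0.11609621  0.02818324]
0.704 [ 0.0009 -0.0005 -0.    ]
0.8 [ 0.0056 -0.0056 -0.    ]
0.95 [ 0.0139 -0.0125 -0.    ]
1.1 [ 0.0231 -0.0181 -0.    ]
1.25 [ 0.0331 -0.0223 -0.    ]
1.4 [ 0.0436 -0.0249 -0.    ]
1.55 [ 0.0543 -0.0259 -0.    ]
1.6 [ 0.0579 -0.0259 -0.    ]
```

>>> servo_tool:
  increments:
    - {"gripper": 0.01,"dx": 0.006,"dy": -0.006,"dz": 0,"turn": 0}
    - {"gripper": 0.01,"dx": 0.014,"dy": -0.0125,"dz": 0,"turn": 0}
    - {"gripper": 0.01,"dx": 0.023,"dy": -0.018,"dz": 0,"turn": 0}
    - {"gripper": 0.01,"dx": 0.033,"dy": -0.0225,"dz": 0,"turn": 0}
    - {"gripper": 0.01,"dx": 0.0435,"dy": -0.025,"dz": 0,"turn": 0}
    - {"gripper": 0.01,"dx": 0.0545,"dy": -0.026,"dz": 0,"turn": 0}
    - {"gripper": 0.01,"dx": 0.058,"dy": -0.026,"dz": 0,"turn": 0}
    - {"gripper": 0.01,"dx": 0.058,"dy": -0.026,"dz": 0,"turn": 0}

```text
time_s: 5.75
position: [0.5487, -0.1441, 0.041]
tool_rot: [2.936, 1.117, 0.001]
wrist_force: [-4.3, 2.1, 2.0]
grip_width: 0.222
grasp_force: 29.3
```

>>> servo_tool:
  increments:
    - {"gripper": 0.04,"dx": 0,"dy": 0,"dz": 0,"turn": 0}
    - {"gripper": 0.04,"dx": 0,"dy": 0,"dz": 0,"turn": 0}
    - {"gripper": 0.04,"dx": 0,"dy": 0,"dz": 0,"turn": 0}
    - {"gripper": 0.04,"dx": 0,"dy": 0,"dz": -0.04,"turn": 0}
    - {"gripper": 0.04,"dx": 0,"dy": 0,"dz": -0.08,"turn": 0}
    - {"gripper": 0.04,"dx": 0,"dy": 0,"dz": -0.13,"turn": 0}
    - {"gripper": 0.04,"dx": 0,"dy": 0,"dz": -0.15,"turn": 0}

```text
time_s: 6.45
position: [0.5503, -0.1451, 0.1942]
tool_rot: [2.933, 1.115, 0.008]
wrist_force: [0.8, -0.8, 0.7]
grip_width: 0.464
grasp_force: 0.0
```

Run:
```python
from h import *
im,d=grab_frame("top"); cv2.imwrite("pics/top1.png",im)
for q,z in(("keeper_grip",.056),("flange_center",.08),("flange_center",.04),("flange_notch",.007)):
    for r in spotter.landmark_of("top",q)[:2]:
        w=at_z("top",r["point"],z); print(q,round(r["score"],2),r["point"],np.round(w,4),np.round(tonest(w),4))
goal(.433,.05,.2,-180+41.7+75)
```

```text
flange_center 0.76 [209.6, 212.6] [0.6504 0.1802 0.08  ] [-0.3164  0.3784]
flange_center 0.66 [250.0, 308.6] [0.4376 0.0907 0.08  ] [-0.3913  0.16  ]
flange_center 0.76 [209.6, 212.6] [0.6568 0.1875 0.04  ] [-0.3176  0.3881]
flange_center 0.66 [250.0, 308.6] [0.4369 0.0951 0.04  ] [-0.3949  0.1625]
flange_notch 0.74 [264.8, 324.9] [0.3985 0.0645 0.007 ] [-0.3977  0.1135]
flange_notch 0.74 [221.5, 219.9] [0.6446 0.1656 0.007 ] [-0.3093  0.3643]
inc [ 0.0432 -0.2219 -0.0115] turn 1.8317 yaw now 41.65 t 6.7 pos [ 0.5482 -0.1445  0.1883] q [-0.26  0.33  0.    1.25 -0.    2.16]
```

Run:
```python
from h import *
goal(.465,.074,.2,140)
```

```text
inc [ 0.083  -0.2185 -0.0116] turn -1.7165 yaw now 41.65 t 6.7 pos [ 0.5482 -0.1445  0.1883] q [-0.26  0.33  0.    1.25 -0.    2.16]
```

>>> servo_tool:
  increments:
    - {"gripper": 0.08,"dx": 0.083,"dy": -0.218,"dz": -0.012,"turn": -1.716}
    - {"gripper": 0.08,"dx": 0.083,"dy": -0.218,"dz": -0.012,"turn": -1.716}
    - {"gripper": 0.08,"dx": 0.083,"dy": -0.218,"dz": -0.012,"turn": -1.716}
    - {"gripper": 0.08,"dx": 0.083,"dy": -0.218,"dz": -0.012,"turn": -1.716}
    - {"gripper": 0.08,"dx": 0.083,"dy": -0.218,"dz": -0.012,"turn": -1.716}
    - {"gripper": 0.08,"dx": 0.083,"dy": -0.218,"dz": -0.012,"turn": -1.716}
    - {"gripper": 0.08,"dx": 0.083,"dy": -0.218,"dz": -0.012,"turn": -1.716}
    - {"gripper": 0.08,"dx": 0.083,"dy": -0.218,"dz": -0.012,"turn": -1.716}

```text
time_s: 7.5
position: [0.4647, 0.0739, 0.1996]
tool_rot: [-1.782, -2.585, 0.003]
wrist_force: [0.3, -0.6, 0.2]
grip_width: 0.939
grasp_force: 0.0
```

>>> servo_tool:
  increments:
    - {"gripper": 0.08,"dx": 0,"dy": 0,"dz": 0,"turn": -0.52}
    - {"gripper": 0.08,"dx": 0,"dy": 0,"dz": 0,"turn": -0.52}
    - {"gripper": 0.08,"dx": 0,"dy": 0,"dz": 0,"turn": -0.52}
    - {"gripper": 0.08,"dx": 0,"dy": 0,"dz": 0,"turn": -0.52}
    - {"gripper": 0.08,"dx": 0,"dy": 0,"dz": 0,"turn": -0.52}
    - {"gripper": 0.08,"dx": 0,"dy": 0,"dz": 0,"turn": -0.52}

```text
time_s: 8.1
position: [0.4652, 0.0734, 0.2001]
tool_rot: [-1.072, -2.951, 0.002]
wrist_force: [-0.4, 0.4, -0.5]
grip_width: 0.935
grasp_force: 0.0
```

```bash
cat > fl.py <<'E'
from h import *
import sys
n="wrist"; P=pose(n); im,d=grab_frame(n); cv2.imwrite(sys.argv[1],im); np.save("w2.npy",d); np.save("w2T.npy",P[2])
goal(.465,.074,.2,140)
C=cloud(n,d,P)
for r in spotter.landmark_of(n,"flange_center")[:2]: print("c",r["score"],r["point"],at_z(n,r["point"],.04,P))
for r in spotter.landmark_of(n,"flange_notch")[:2]: print("n",r["score"],r["point"],at_z(n,r["point"],.007,P))
for r in spotter.regions_of(n,"flange_center")[:2]:
    mk=r["mask"]; X=C[mk]
    for zl in(.014,.08):
        k=np.abs(X[:,2]-zl)<.003; 
        if k.sum()>30:
            c,rad=cv2.minEnclosingCircle((X[k][:,:2]*1000).astype(np.float32)); print("z",zl,k.sum(),"circ",np.round(c,1),round(rad,1))
E
python3 fl.py pics/w2.png
```

```text
inc [0.0006 0.0002 0.0004] turn 0.0014 yaw now 140.08 t 8.15 pos [0.4653 0.0734 0.2004] q [ 0.16  0.16 -0.19  1.22 -0.    0.85]
c 0.86 [576.6, 308.1] [0.64927237 0.19001246 0.04      ]
n 0.89 [517.4, 302.7] [0.63707367 0.16127625 0.007     ]
n 0.59 [258.4, 159.7] [0.40106308 0.06989561 0.007     ]
z 0.014 572 circ [659.9 181.9] 41.5
z 0.014 12519 circ [439.4 107.1] 60.1
z 0.08 1440 circ [439.4 107. ] 24.1
```

View pics/w2.png

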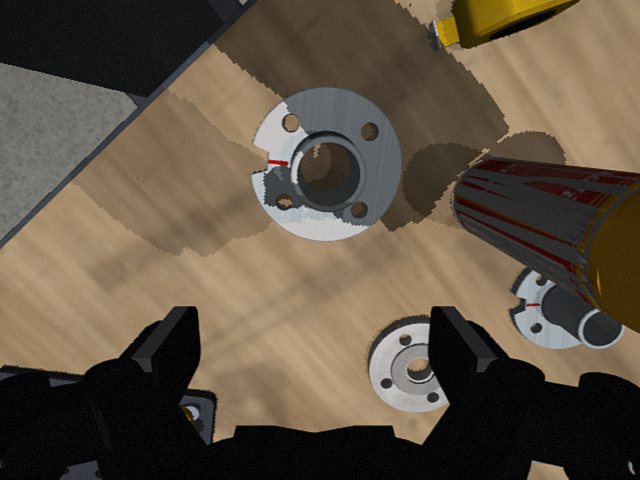

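The larger stub is confirmed in the wrist view at (325,165): flange radius 60.1 mm, tube radius 24.1 mm, notch and red line on its left at (265,162). The small stub is at (555,310). Next I refine the notch direction.

Run:
```python
from h import *
n="wrist"; im=cv2.imread("pics/w2.png"); d=np.load("w2.npy"); T=np.load("w2T.npy"); m,f,_=pose(n); P=(m,f,T)
c=np.array([.4394,.107]); C=cloud(n,d,P)
hsv=cv2.cvtColor(im,cv2.COLOR_BGR2HSV)
v,u=np.mgrid[:480,:640]; Q=np.stack([(u-m["cx"])/f,(v-m["cy"])/f,np.ones(u.shape)],-1)@T[:3,:3].T
Q=T[:3,3]+Q*((.014-T[2,3])/Q[...,2])[...,None]; q=Q[...,:2]-c; r=np.hypot(q[...,0],q[...,1]); a=np.degrees(np.arctan2(q[...,1],q[...,0]))
red=((hsv[...,0]<8)|(hsv[...,0]>172))&(hsv[...,1]>120)&(hsv[...,2]>80)&(r>.024)&(r<.06)
print("red",red.sum(),np.median(a[red]))
for r0 in(.049,.052,.055):
    k=(np.abs(r-r0)<.0015)&(C[...,2]<.008)&(a<-100)&(a>-170); print(r0,k.sum(),np.sort(a[k])[[0,-1]],a[k].mean())
M=None
goal(.4394,.107,.035,140)
```

```text
red 74 -136.23267083718216
0.049 80 [-145.56440703 -126.79020109] -136.2639993572421
0.052 89 [-146.25314635 -126.83911644] -136.55587353174803
0.055 95 [-146.85811448 -126.15233731] -136.71503677846107
inc [0.0416 0.009  0.1659] turn 0.0025 yaw now 140.14 t 8.3 pos [0.4656 0.0735 0.2009] q [ 0.16  0.16 -0.19  1.22 -0.    0.85]
```

>>> servo_tool:
  increments:
    - {"gripper": 0.08,"dx": 0.042,"dy": 0.009,"dz": 0.0,"turn": 0.113}
    - {"gripper": 0.08,"dx": 0.042,"dy": 0.009,"dz": 0.03,"turn": 0.113}
    - {"gripper": 0.08,"dx": 0.042,"dy": 0.009,"dz": 0.07,"turn": 0.113}
    - {"gripper": 0.08,"dx": 0.042,"dy": 0.009,"dz": 0.11,"turn": 0.113}
    - {"gripper": 0.08,"dx": 0.042,"dy": 0.009,"dz": 0.15,"turn": 0.113}
    - {"gripper": 0.08,"dx": 0.042,"dy": 0.009,"dz": 0.166,"turn": 0.113}
    - {"gripper": 0.08,"dx": 0.042,"dy": 0.009,"dz": 0.166,"turn": 0.113}
    - {"gripper": 0.08,"dx": 0.042,"dy": 0.009,"dz": 0.166,"turn": 0.113}

```text
time_s: 9.1
position: [0.4394, 0.1074, 0.0355]
tool_rot: [1.235, 2.889, -0.0]
wrist_force: [1.4, -0.1, 0.1]
grip_width: 0.932
grasp_force: 0.0
```

>>> servo_tool:
  force: 60
  increments:
    - {"gripper": 0.04,"dx": 0,"dy": 0,"dz": 0,"turn": 0}
    - {"gripper": 0.04,"dx": 0,"dy": 0,"dz": 0,"turn": 0}
    - {"gripper": 0.04,"dx": 0,"dy": 0,"dz": 0,"turn": 0}
    - {"gripper": 0.04,"dx": 0,"dy": 0,"dz": 0,"turn": 0}
    - {"gripper": 0.04,"dx": 0,"dy": 0,"dz": 0,"turn": 0}
    - {"gripper": 0.04,"dx": 0,"dy": 0,"dz": 0,"turn": 0}
    - {"gripper": 0.04,"dx": 0,"dy": 0,"dz": 0,"turn": 0}

```text
time_s: 9.8
position: [0.4398, 0.1073, 0.0365]
tool_rot: [1.234, 2.887, 0.001]
wrist_force: [-2.5, -0.9, 10.2]
grip_width: 0.552
grasp_force: 60.5
```

Run:
```python
from h import *
print(nest(-.118,0)); goal(*nest(-.118,0),.135,-138.3)
```

```text
[ 0.49996899 -0.21972684]
inc [-0.2781 -0.1823 -0.0984] turn -1.5355 yaw now 133.72 t 9.8 pos [0.4398 0.1073 0.0365] q [ 0.24  0.27 -0.52  0.78 -0.    1.05]
```

>>> servo_tool:
  increments:
    - {"gripper": 0.04,"dx": 0,"dy": 0,"dz": -0.03,"turn": 0}
    - {"gripper": 0.04,"dx": 0,"dy": 0,"dz": -0.07,"turn": 0}
    - {"gripper": 0.04,"dx": -0.02,"dy": -0.01,"dz": -0.098,"turn": -0.12}
    - {"gripper": 0.04,"dx": -0.055,"dy": -0.036,"dz": -0.098,"turn": -0.26}
    - {"gripper": 0.04,"dx": -0.09,"dy": -0.06,"dz": -0.098,"turn": -0.4}
    - {"gripper": 0.04,"dx": -0.12,"dy": -0.08,"dz": -0.098,"turn": -0.54}
    - {"gripper": 0.04,"dx": -0.15,"dy": -0.1,"dz": -0.098,"turn": -0.68}
    - {"gripper": 0.04,"dx": -0.18,"dy": -0.12,"dz": -0.098,"turn": -0.82}

```text
time_s: 10.6
position: [0.4764, -0.1066, 0.1332]
tool_rot: [0.016, -3.141, -0.0]
wrist_force: [1.0, 0.9, -6.9]
grip_width: 0.549
grasp_force: 65.5
```

Run:
```python
from h import *
goal(*nest(-.118,0),.135,-138.3)
```

```text
inc [-0.0224 -0.1134 -0.0018] turn -0.7174 yaw now -179.4 t 10.6 pos [ 0.4764 -0.1066  0.1332] q [-0.22  0.23 -0.28  1.06 -0.   -0.23]
```

>>> servo_tool:
  increments:
    - {"gripper": 0.04,"dx": -0.005,"dy": -0.025,"dz": 0,"turn": -0.14}
    - {"gripper": 0.04,"dx": -0.01,"dy": -0.055,"dz": 0,"turn": -0.28}
    - {"gripper": 0.04,"dx": -0.016,"dy": -0.085,"dz": 0,"turn": -0.42}
    - {"gripper": 0.04,"dx": -0.022,"dy": -0.113,"dz": 0,"turn": -0.56}
    - {"gripper": 0.04,"dx": -0.022,"dy": -0.113,"dz": 0,"turn": -0.7}
    - {"gripper": 0.04,"dx": -0.022,"dy": -0.113,"dz": 0,"turn": -0.72}
    - {"gripper": 0.04,"dx": -0.022,"dy": -0.113,"dz": 0,"turn": -0.72}
    - {"gripper": 0.04,"dx": -0.022,"dy": -0.113,"dz": 0,"turn": -0.72}

```text
time_s: 11.4
position: [0.499, -0.2173, 0.1331]
tool_rot: [1.11, -2.939, -0.0]
wrist_force: [0.3, 0.5, -7.1]
grip_width: 0.546
grasp_force: 65.3
```

Run:
```python
from h import *
goal(*nest(-.118,0),.0475,-138.28)
im,d=grab_frame("top"); cv2.imwrite("pics/top2.png",cv2.resize(im[180:340,300:500],(800,640),interpolation=cv2.INTER_CUBIC)[:600])
```

```text
inc [ 0.0009 -0.0024  0.0856] turn -0.0059 yaw now -138.62 t 11.4 pos [ 0.499  -0.2173  0.1331] q [-0.41  0.32 -0.15  1.1  -0.   -1.13]
```

View pics/top2.png

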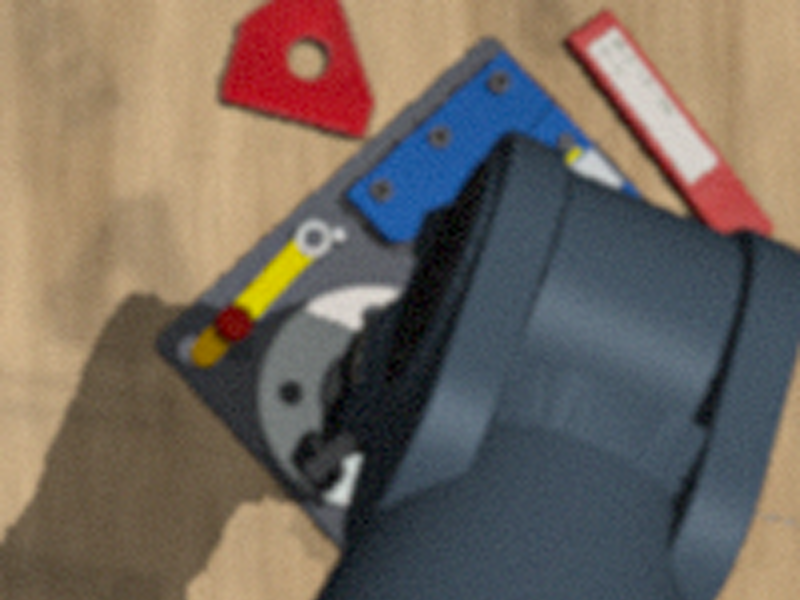

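>>> servo_tool:
  increments:
    - {"gripper": 0.04,"dx": 0.001,"dy": -0.0024,"dz": 0.025,"turn": -0.006}
    - {"gripper": 0.04,"dx": 0.001,"dy": -0.0024,"dz": 0.055,"turn": -0.006}
    - {"gripper": 0.04,"dx": 0.001,"dy": -0.0024,"dz": 0.075,"turn": -0.006}
    - {"gripper": 0.04,"dx": 0.001,"dy": -0.0024,"dz": 0.082,"turn": -0.006}
    - {"gripper": 0.04,"dx": 0.001,"dy": -0.0024,"dz": 0.085,"turn": -0.006}
    - {"gripper": 0.04,"dx": 0.001,"dy": -0.0024,"dz": 0.086,"turn": -0.006}
    - {"gripper": 0.04,"dx": 0.001,"dy": -0.0024,"dz": 0.086,"turn": -0.006}

```text
time_s: 12.15
position: [0.5008, -0.2206, 0.0481]
tool_rot: [-1.122, 2.933, -0.002]
wrist_force: [-0.1, -0.3, -6.0]
grip_width: 0.546
grasp_force: 65.5
```

Run:
```python
from h import *
goal(*nest(-.118,0),.0465,-138.28); print(arm.get_obs()["wrist_force"])
P=pose("wrist")
im,d=grab_frame("wrist"); cv2.imwrite("pics/w3.png",im)
C=cloud("wrist",d,P)
for r in spotter.regions_of("wrist","flange_center")[:1]:
    X=C[r["mask"]]; k=np.abs(X[:,2]-.024)<.004; print(k.sum(), "flange top z",np.median(X[k][:,2]))
    A=np.c_[X[k][:,:2],np.ones(k.sum())]; print("tilt",np.linalg.lstsq(A,X[k][:,2],rcond=None)[0])
for r in spotter.landmark_of("wrist","flange_notch")[:2]: print("notch",r["score"],r["point"],tonest(at_z("wrist",r["point"],.017,P)))
```

```text
inc [0.     0.0013 0.0016] turn 0.0023 yaw now -138.15 t 12.15 pos [ 0.5008 -0.2206  0.0481] q [-0.41  0.4  -0.28  0.89 -0.   -1.15]
[-0.08491703 -0.33829508 -6.00137759]
notch 0.74 [193.5, 286.8] [-0.06169464  0.00044341]
```

View pics/w3.png

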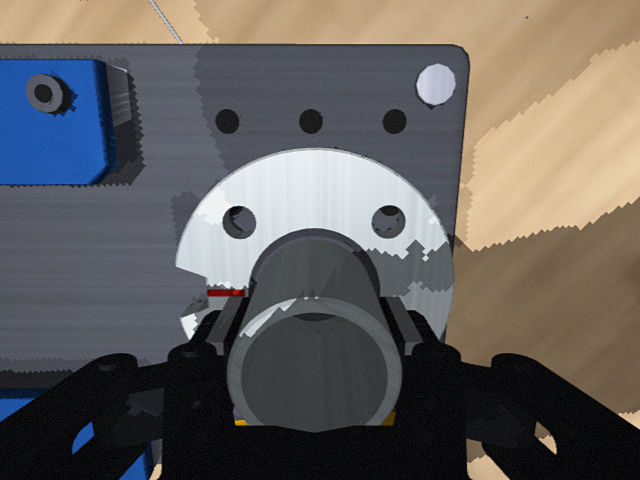

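The wrist view shows the flange held just above the apron: notch and red line at (215,290) facing the pocket, lip at left. I lower it to contact, then slide it in.

>>> servo_tool:
  increments:
    - {"gripper": 0.04,"dx": 0,"dy": 0.001,"dz": 0.001,"turn": 0.002}
    - {"gripper": 0.04,"dx": 0,"dy": 0.001,"dz": 0.002,"turn": 0.002}
    - {"gripper": 0.04,"dx": 0,"dy": 0.001,"dz": 0.002,"turn": 0.002}
    - {"gripper": 0.04,"dx": 0,"dy": 0.001,"dz": 0.002,"turn": 0.002}

```text
time_s: 12.7
position: [0.4999, -0.22, 0.0465]
tool_rot: [-1.118, 2.934, -0.002]
wrist_force: [-2.9, -0.1, 7.4]
grip_width: 0.549
grasp_force: 67.2
```

Run:
```python
from h import *
goal(*nest(-.05,0),.0465,-138.28); print(arm.get_obs()["wrist_force"])
```

```text
inc [-0.0002 -0.0678  0.0001] turn 0.0001 yaw now -138.27 t 12.7 pos [ 0.4999 -0.22    0.0465] q [-0.41  0.4  -0.28  0.89 -0.   -1.14]
[-2.91843268 -0.13348873  7.38248473]
```

>>> servo_tool:
  increments:
    - {"gripper": 0.04,"dx": 0,"dy": -0.008,"dz": -0.0005,"turn": 0}
    - {"gripper": 0.04,"dx": 0,"dy": -0.02,"dz": -0.0005,"turn": 0}
    - {"gripper": 0.04,"dx": 0,"dy": -0.032,"dz": -0.0005,"turn": 0}
    - {"gripper": 0.04,"dx": 0,"dy": -0.044,"dz": -0.0005,"turn": 0}
    - {"gripper": 0.04,"dx": 0,"dy": -0.056,"dz": -0.0005,"turn": 0}
    - {"gripper": 0.04,"dx": 0,"dy": -0.068,"dz": -0.0005,"turn": 0}
    - {"gripper": 0.04,"dx": 0,"dy": -0.068,"dz": -0.0005,"turn": 0}

```text
time_s: 13.4
position: [0.5459, -0.2713, 0.0466]
tool_rot: [-1.118, 2.934, -0.002]
wrist_force: [0.3, -2.2, 2.3]
grip_width: 0.547
grasp_force: 66.9
```

Run:
```python
from h import *
goal(*nest(-.003,0),.0465,-138.28); print(arm.get_obs()["wrist_force"],tonest(arm.get_obs()["position"]))
```

```text
inc [-0.     -0.046   0.0002] turn 0.0002 yaw now -138.27 t 13.4 pos [ 0.5459 -0.2713  0.0466] q [-0.46  0.49 -0.12  0.96  0.   -1.19]
[ 0.31730628 -2.18415875  2.32246056] [-4.89595258e-02 -2.30507626e-05]
```

>>> servo_tool:
  increments:
    - {"gripper": 0.04,"dx": 0,"dy": -0.008,"dz": 0,"turn": 0}
    - {"gripper": 0.04,"dx": 0,"dy": -0.016,"dz": 0,"turn": 0}
    - {"gripper": 0.04,"dx": 0,"dy": -0.023,"dz": 0,"turn": 0}
    - {"gripper": 0.04,"dx": 0,"dy": -0.03,"dz": 0,"turn": 0}
    - {"gripper": 0.04,"dx": 0,"dy": -0.035,"dz": 0,"turn": 0}
    - {"gripper": 0.04,"dx": 0,"dy": -0.035,"dz": 0,"turn": 0}

```text
time_s: 14.0
position: [0.5676, -0.2958, 0.0465]
tool_rot: [-1.12, 2.935, 0.002]
wrist_force: [-4.1, 4.9, 7.3]
grip_width: 0.543
grasp_force: 66.8
```

>>> servo_tool:
  increments:
    - {"gripper": 0.04,"dx": 0,"dy": -0.003,"dz": 0,"turn": 0}
    - {"gripper": 0.04,"dx": 0,"dy": -0.006,"dz": 0,"turn": 0}
    - {"gripper": 0.04,"dx": 0,"dy": -0.009,"dz": 0,"turn": 0}
    - {"gripper": 0.04,"dx": 0,"dy": -0.011,"dz": 0,"turn": 0}
    - {"gripper": 0.04,"dx": 0,"dy": -0.011,"dz": 0,"turn": 0}

```text
time_s: 14.5
position: [0.5744, -0.3034, 0.0466]
tool_rot: [1.12, -2.935, -0.003]
wrist_force: [-7.8, 6.9, 9.6]
grip_width: 0.551
grasp_force: 67.5
```

Run:
```python
from h import *
goal(*nest(0,0),.0465,-138.28); print(arm.get_obs()["wrist_force"],tonest(arm.get_obs()["position"]),arm.get_obs()["ft_torque"])
```

```text
inc [-0.0001 -0.006   0.0001] turn 0.001 yaw now -138.22 t 14.5 pos [ 0.5744 -0.3034  0.0466] q [-0.49  0.55 -0.01  1.01  0.   -1.22]
[-7.79069883  6.90364182  9.61790824] [-0.00596579 -0.00012126] [1.2048361  1.0543389  0.02819765]
```

>>> servo_tool:
  increments:
    - {"gripper": 0.04,"dx": 0,"dy": -0.002,"dz": -0.0003,"turn": 0}
    - {"gripper": 0.04,"dx": 0,"dy": -0.004,"dz": -0.0003,"turn": 0}
    - {"gripper": 0.04,"dx": 0,"dy": -0.004,"dz": -0.0003,"turn": 0}

```text
time_s: 14.8
position: [0.5773, -0.3066, 0.0466]
tool_rot: [1.12, -2.935, -0.002]
wrist_force: [-4.1, 5.3, 6.8]
grip_width: 0.548
grasp_force: 66.7
```

Run:
```python
from h import *
goal(*nest(0,0),.0465,-138.28); print(arm.get_obs()["wrist_force"],tonest(arm.get_obs()["position"]),arm.get_obs()["ft_torque"])
```

```text
inc [-0.0001 -0.0017  0.0001] turn 0.0008 yaw now -138.23 t 14.8 pos [ 0.5773 -0.3066  0.0466] q [-0.49  0.56  0.01  1.02  0.   -1.22]
[-4.13139569  5.34823594  6.75919902] [-0.00170195 -0.00013925] [0.98962393 0.8147892  0.01294661]
```

>>> servo_tool:
  increments:
    - {"gripper": 0.04,"dx": 0,"dy": -0.0015,"dz": 0,"turn": 0}
    - {"gripper": 0.04,"dx": 0,"dy": -0.003,"dz": 0,"turn": 0}
    - {"gripper": 0.04,"dx": 0,"dy": -0.003,"dz": 0,"turn": 0}
    - {"gripper": 0.04,"dx": 0,"dy": -0.003,"dz": 0,"turn": 0}

```text
time_s: 15.2
position: [0.5786, -0.3081, 0.0466]
tool_rot: [1.12, -2.934, -0.005]
wrist_force: [-6.7, 9.2, 9.6]
grip_width: 0.546
grasp_force: 67.3
```

Run:
```python
from h import *
goal(*nest(0,0),.0465,-138.28); print(arm.get_obs()["wrist_force"],tonest(arm.get_obs()["position"]),arm.get_obs()["ft_torque"])
P=pose("wrist"); im,d=grab_frame("wrist"); cv2.imwrite("pics/w4.png",im)
```

```text
inc [-0.0002  0.0003  0.0001] turn 0.0011 yaw now -138.22 t 15.2 pos [ 0.5786 -0.3081  0.0466] q [-0.49  0.56  0.01  1.02  0.   -1.22]
[-6.71044129  9.15350784  9.56476465] [ 0.0002784  -0.00017445] [ 1.55329148  1.36591906 -0.03850222]
```

View pics/w4.png

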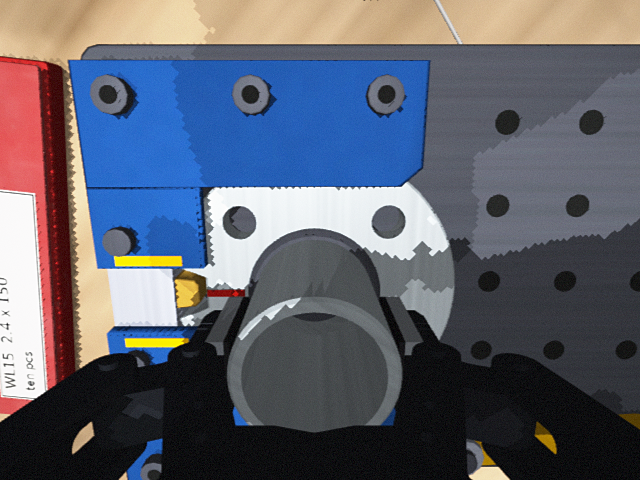

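The key at (190,290) sits in the notch with the red line on it. One more push tells whether it is fully home.

>>> servo_tool:
  increments:
    - {"gripper": 0.04,"dx": 0,"dy": -0.002,"dz": -0.0005,"turn": 0}
    - {"gripper": 0.04,"dx": 0,"dy": -0.003,"dz": -0.0005,"turn": 0}
    - {"gripper": 0.04,"dx": 0,"dy": -0.003,"dz": -0.0005,"turn": 0}

```text
time_s: 15.55
position: [0.5788, -0.3085, 0.0469]
tool_rot: [1.12, -2.932, -0.012]
wrist_force: [-12.8, 15.3, 14.2]
grip_width: 0.548
grasp_force: 67.6
```

Run:
```python
from h import *
goal(*nest(0,0),.0465,-138.28); o=arm.get_obs(); print(o["wrist_force"],tonest(o["position"]),o["ft_torque"])
```

```text
inc [-0.0002  0.0007  0.0004] turn 0.0016 yaw now -138.19 t 15.55 pos [ 0.5788 -0.3085  0.0469] q [-0.49  0.57  0.02  1.03  0.   -1.22]
[-12.83412819  15.32428596  14.24762996] [ 0.00068964 -0.00020565] [ 3.07972579  2.63163326 -0.09755906]
```

Force rose and motion stopped, so the flange is home. I relax the push, open and lift.

>>> servo_tool:
  increments:
    - {"gripper": 0.04,"dx": 0,"dy": 0.003,"dz": 0,"turn": 0}
    - {"gripper": 0.04,"dx": 0,"dy": 0.003,"dz": 0,"turn": 0}
    - {"gripper": 0.065,"dx": 0,"dy": 0.003,"dz": 0,"turn": 0}
    - {"gripper": 0.065,"dx": 0,"dy": 0.003,"dz": 0,"turn": 0}
    - {"gripper": 0.065,"dx": 0,"dy": 0.003,"dz": 0,"turn": 0}
    - {"gripper": 0.065,"dx": 0,"dy": 0.003,"dz": 0,"turn": 0}

```text
time_s: 16.15
position: [0.5803, -0.3102, 0.0466]
tool_rot: [-1.119, 2.935, -0.001]
wrist_force: [-1.0, 0.4, -0.1]
grip_width: 0.755
grasp_force: 0.0
```

>>> servo_tool:
  increments:
    - {"gripper": 0.065,"dx": 0,"dy": 0,"dz": -0.02,"turn": 0}
    - {"gripper": 0.065,"dx": 0,"dy": 0,"dz": -0.05,"turn": 0}
    - {"gripper": 0.065,"dx": 0,"dy": 0,"dz": -0.09,"turn": 0}
    - {"gripper": 0.065,"dx": 0,"dy": 0.03,"dz": -0.13,"turn": 0}
    - {"gripper": 0.065,"dx": 0,"dy": 0.06,"dz": -0.17,"turn": 0}
    - {"gripper": 0.065,"dx": 0,"dy": 0.06,"dz": -0.17,"turn": 0}
    - {"gripper": 0.065,"dx": 0,"dy": 0.06,"dz": -0.17,"turn": 0}

```text
time_s: 16.85
position: [0.5406, -0.2652, 0.218]
tool_rot: [-1.119, 2.933, -0.004]
wrist_force: [0.3, -0.6, -1.5]
grip_width: 0.76
grasp_force: 0.0
```

```bash
cat > chk.py <<'E'
from h import *
import sys
n="wrist"; P=pose(n); im,d=grab_frame(n); cv2.imwrite(sys.argv[1],im); C=cloud(n,d,P)
o=arm.get_obs(); print(o["time_s"],o["position"],o["joint_pos"])
for q,z in(("flange_notch",.017),("key_tip",.025),("keeper_grip",.056)):
    for r in spotter.landmark_of(n,q)[:2]: print(q,round(r["score"],2),np.round(r["point"]),tonest(at_z(n,r["point"],z,P)))
for r in spotter.regions_of(n,"flange_center")[:1]:
    X=C[r["mask"]]; k=np.abs(X[:,2]-.09)<.004
    if k.sum()>30: c,rad=cv2.minEnclosingCircle((X[k][:,:2]*1000).astype(np.float32)); print("tube",tonest(np.array(c)/1000),rad)
    k=np.abs(X[:,2]-.024)<.003; print("flange z",k.sum(),np.median(X[k][:,2]))
E
python3 chk.py pics/w5.png; python3 -c "
from h import *
a=NA-np.pi/2-1.6; g=nest(-.07,.084)+.072*np.array([np.cos(a),np.sin(a)]); print(g,tonest(g)); goal(*g,.041,-138.28)"
```

```text
16.9 [ 0.54030119 -0.26531046  0.21646714] [-4.56342486e-01  3.75678325e-01  1.46878298e-01  1.34117646e+00
 -2.21494382e-04 -1.18509734e+00]
flange_notch 0.9 [182. 215.] [ 0.05632625 -0.00062436]
key_tip 0.75 [185. 217.] [ 0.05100421 -0.00076834]
keeper_grip 0.24 [184. 214.] [ 0.0418326  -0.00861144]
tube [ 0.00159209 -0.00084145] 24.238658905029297
flange z 7490 0.02406825692419931
[ 0.54828233 -0.14453398] [-0.1419693   0.08610237]
inc [-0.0869  0.0843  0.174 ] turn 0.0001 yaw now -138.27 t 17.1 pos [ 0.5399 -0.2654  0.2149] q [-0.46  0.38  0.15  1.34 -0.   -1.19]
```

View pics/w5.png

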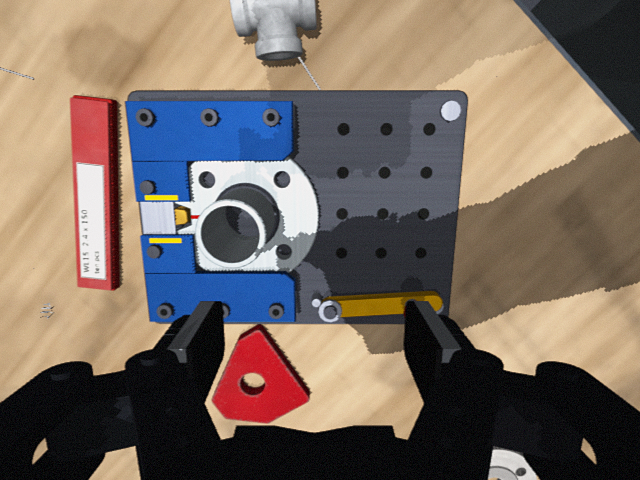

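The flange is seated, with the key in the notch at (182,216) and the tube within 2 mm. The keeper lies open at (385,303). Next I grip the handle.

>>> servo_tool:
  increments:
    - {"gripper": 0.05,"dx": -0.04,"dy": 0.04,"dz": 0,"turn": 0}
    - {"gripper": 0.05,"dx": -0.087,"dy": 0.084,"dz": 0.02,"turn": 0}
    - {"gripper": 0.05,"dx": -0.087,"dy": 0.084,"dz": 0.06,"turn": 0}
    - {"gripper": 0.05,"dx": -0.087,"dy": 0.084,"dz": 0.1,"turn": 0}
    - {"gripper": 0.05,"dx": -0.087,"dy": 0.084,"dz": 0.14,"turn": 0}
    - {"gripper": 0.05,"dx": -0.087,"dy": 0.084,"dz": 0.174,"turn": 0}
    - {"gripper": 0.05,"dx": -0.087,"dy": 0.084,"dz": 0.174,"turn": 0}

```text
time_s: 17.8
position: [0.5456, -0.1437, 0.0374]
tool_rot: [1.117, -2.928, -0.008]
wrist_force: [-0.1, -0.1, 0.5]
grip_width: 0.587
grasp_force: 0.0
```

>>> servo_tool:
  force: 30
  increments:
    - {"gripper": 0.01,"dx": 0,"dy": 0,"dz": 0,"turn": 0}
    - {"gripper": 0.01,"dx": 0,"dy": 0,"dz": 0,"turn": 0}
    - {"gripper": 0.01,"dx": 0,"dy": 0,"dz": 0,"turn": 0}
    - {"gripper": 0.01,"dx": 0,"dy": 0,"dz": 0,"turn": 0}
    - {"gripper": 0.01,"dx": 0,"dy": 0,"dz": 0,"turn": 0}
    - {"gripper": 0.01,"dx": 0,"dy": 0,"dz": 0,"turn": 0}

```text
time_s: 18.4
position: [0.5489, -0.1439, 0.0441]
tool_rot: [-1.12, 2.934, 0.002]
wrist_force: [-4.4, 5.0, 0.9]
grip_width: 0.218
grasp_force: 29.4
```

```bash
python3 -c "
from h import *
arc([1.6,1.5,1.4,1.2,1.0,.8,.6,.5,.4,.2,.1,0,-.03])"
```

```text
now nest [-0.14204111  0.08701694]
1.6 [ 0.0009 -0.0001 -0.    ]
1.5 [ 0.0081 -0.0002 -0.    ]
1.4 [ 0.0153 -0.0011 -0.    ]
1.2 [ 0.0291 -0.0049 -0.    ]
1.0 [ 0.0419 -0.0114 -0.0001]
0.8 [ 0.0532 -0.0204 -0.0001]
0.6 [ 0.0625 -0.0313 -0.0001]
0.5 [ 0.0662 -0.0375 -0.0001]
0.4 [ 0.0694 -0.044  -0.0001]
0.2 [ 0.0736 -0.0577 -0.0001]
0.1 [ 0.0747 -0.0648 -0.0001]
0 [ 0.0751 -0.072  -0.0001]
-0.03 [ 0.075  -0.0741 -0.0001]
```

>>> servo_tool:
  increments:
    - {"gripper": 0.01,"dx": 0.008,"dy": 0,"dz": 0,"turn": 0}
    - {"gripper": 0.01,"dx": 0.0155,"dy": -0.001,"dz": 0,"turn": 0}
    - {"gripper": 0.01,"dx": 0.029,"dy": -0.005,"dz": 0,"turn": 0}
    - {"gripper": 0.01,"dx": 0.042,"dy": -0.0115,"dz": 0,"turn": 0}
    - {"gripper": 0.01,"dx": 0.053,"dy": -0.0205,"dz": 0,"turn": 0}
    - {"gripper": 0.01,"dx": 0.0625,"dy": -0.0315,"dz": 0,"turn": 0}
    - {"gripper": 0.01,"dx": 0.0695,"dy": -0.044,"dz": 0,"turn": 0}
    - {"gripper": 0.01,"dx": 0.0735,"dy": -0.058,"dz": 0,"turn": 0}

```text
time_s: 19.2
position: [0.5304, -0.2367, 0.044]
tool_rot: [1.118, -2.933, -0.003]
wrist_force: [-8.5, 4.6, 3.4]
grip_width: 0.221
grasp_force: 32.1
```

```bash
python3 -c "
from h import *
arc([.2,.1,0,-.03,-.06]);print(arm.get_obs()['wrist_force'])"
```

```text
now nest [-0.08511211  0.01139468]
0.2 [-0.002  -0.0008 -0.    ]
0.1 [-0.001  -0.0079 -0.    ]
0 [-0.0006 -0.0151 -0.    ]
-0.03 [-0.0006 -0.0173 -0.0001]
-0.06 [-0.0007 -0.0194 -0.0001]
[-8.5353163   4.60164614  3.36305055]
```

>>> servo_tool:
  increments:
    - {"gripper": 0.01,"dx": 0,"dy": -0.005,"dz": 0,"turn": 0}
    - {"gripper": 0.01,"dx": 0,"dy": -0.01,"dz": 0,"turn": 0}
    - {"gripper": 0.01,"dx": 0,"dy": -0.014,"dz": 0,"turn": 0}
    - {"gripper": 0.01,"dx": 0,"dy": -0.017,"dz": 0,"turn": 0}
    - {"gripper": 0.01,"dx": 0,"dy": -0.017,"dz": 0,"turn": 0}

```text
time_s: 19.7
position: [0.5406, -0.2479, 0.0439]
tool_rot: [1.118, -2.931, -0.008]
wrist_force: [-16.6, 8.1, 10.4]
grip_width: 0.221
grasp_force: 32.8
```

```bash
python3 -c "
from h import *
arc([.1,0,-.03]);print(arm.get_obs()['wrist_force'])"
```

```text
now nest [-0.06993365  0.01156157]
0.1 [-0.0008  0.0073  0.    ]
0 [-0.0004  0.0001 -0.    ]
-0.03 [-0.0005 -0.0021 -0.    ]
[-16.58969877   8.07929023  10.36768508]
```

Shut against its stop. I release and lift.

>>> servo_tool:
  increments:
    - {"gripper": 0.01,"dx": 0,"dy": 0.002,"dz": 0,"turn": 0}
    - {"gripper": 0.045,"dx": 0,"dy": 0.002,"dz": 0,"turn": 0}
    - {"gripper": 0.045,"dx": 0,"dy": 0.002,"dz": 0,"turn": 0}
    - {"gripper": 0.045,"dx": 0,"dy": 0.002,"dz": 0,"turn": 0}
    - {"gripper": 0.045,"dx": 0,"dy": 0.002,"dz": -0.03,"turn": 0}
    - {"gripper": 0.045,"dx": 0,"dy": 0.002,"dz": -0.08,"turn": 0}
    - {"gripper": 0.045,"dx": 0.0,"dy": 0.03,"dz": -0.13,"turn": 0}
    - {"gripper": 0.045,"dx": -0.05,"dy": 0.03,"dz": -0.18,"turn": 0}

```text
time_s: 20.5
position: [0.5472, -0.2065, 0.2066]
tool_rot: [1.115, -2.937, 0.001]
wrist_force: [0.8, -0.2, 0.6]
grip_width: 0.524
grasp_force: 0.0
```

>>> servo_tool:
  increments:
    - {"gripper": 0.045,"dx": 0,"dy": 0,"dz": 0,"turn": 0}
    - {"gripper": 0.045,"dx": 0,"dy": 0,"dz": 0,"turn": 0}
    - {"gripper": 0.045,"dx": 0,"dy": 0,"dz": 0,"turn": 0}

```text
time_s: 20.8
position: [0.5494, -0.2061, 0.2026]
tool_rot: [1.119, -2.934, -0.001]
wrist_force: [-0.4, -0.1, 0.5]
grip_width: 0.525
grasp_force: 0.0
```

```bash
python3 chk.py pics/w6.png
```

```text
20.85 [ 0.54906508 -0.20615022  0.20226342] [-3.59018565e-01  3.55649689e-01  7.99007791e-02  1.29697291e+00
 -2.91579621e-04 -1.08725474e+00]
flange_notch 0.65 [123. 160.] [ 0.05452564 -0.00153071]
key_tip 0.69 [122. 160.] [ 0.05138726 -0.00171176]
keeper_grip 0.93 [280. 185.] [-0.0704345   0.01378199]
tube [ 0.00149223 -0.00090966] 24.36186981201172
flange z 9149 0.024081798942823196
```

View pics/w6.png

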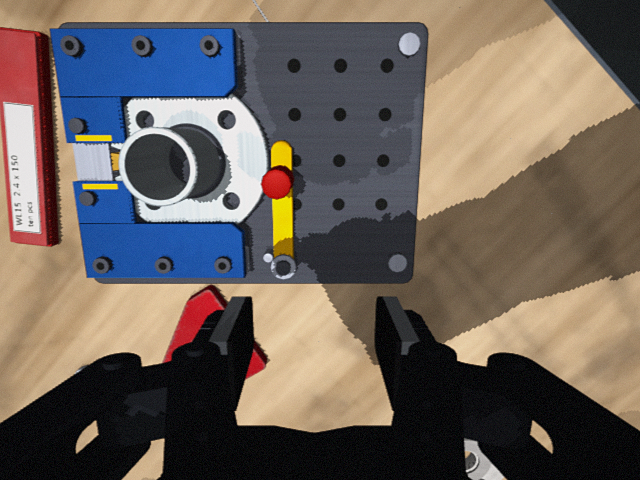

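The picture shows the keeper square across the mouth at (282,200) and the flange seated with the key at (115,160). The gripper is clear.

```bash
python3 -c "
from h import *
print(arm.close_job())"
```

```text
the job is handed in; nothing more can be done
None
```

The large flange is home in the nest with its notch over the key, the keeper is fully shut behind it, and the job was handed in at about 21 s; no verdict came back.

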